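# Park the index plunger of a spectacle-bending stand

### The arm

A 6-joint arm with a two-finger parallel gripper is mounted at the origin on the work surface. World frame = base frame: x ahead of the robot, y to its left, z up, the work surface at z = 0. Lengths are in mm, angles in rad, forces in N, time in s.
With the tool pointing down it reaches from about 350 to 875 mm from the base axis. Payload 15.5 kg.
Tool frame: the origin (TCP) lies at the very end of the fingers, on their centre line; the grasp point (between the pads) lies 19 mm behind it; x points along the fingers, z is the direction in which the jaws open and shut, and the axes are right-handed (so a half turn about x gives the same grasp; the last joint's range is limited). The gripper opens to 85 mm and grips with 20 to 120 N. Pads are 22 mm wide; open, the fingers measure 114 mm over their backs; the gripper's body (76 mm by 85 mm) begins 54 mm behind the grasp point. The pads swing forward as they close: fully open they stand 13 mm farther back than shut.
Start: joints at [1.058, 0.494, 1.345, -0, 1.302, -0.096], TCP at [253.59, 571.243, 231.277] pointing down, gripper open.
Joint ranges: [-2.91, 2.91], [-0.82, 2.16], [0.22, 2.67], [-1.22, 4.37], [0.12, 2.79], [-3.08, 3.08]. Speed limits (rad/s): [1.89, 1.89, 2.57, 3.01, 3.01, 3.01].

### API

Orientations are given as a 3x3 rotation matrix whose columns are the frame's x, y, z axes.
In Python, from workcell import robot gives the robot as it stands.
- The arm moves only by the tool play_rows, never from a script. Its argument "moves" is a list of rows, each an object of numbers: "dx", "dy", "dz": the shift along the tool's x, y, z in cm; "yaw": the turn about the tool's x in rad. In form: [{"dx": .., "dy": .., "dz": .., "yaw": ..}, ...]. A call has 1 to 20 rows; each row shifts and turns the commanded pose from where the row before left it, along the tool's axes as they then stand; what a row does not reach is not made up. A row lasts 1/10 s, in which the tool goes at most 50 mm and 8.59 degrees, less where a joint would pass 70% of its speed; a pose out of reach is approached as far as the arm can. A call with a gripper value outside its range is refused whole. "hand" is the closure in counts, from 0 (fully open) to 255 (shut), set as the call begins (left out, the last holds). The fingers move at their own pace and stop on an object; the grip force is fixed at half the most. Time passes only in rows, so rows that do not move let the fingers close. It gives the time, the measured TCP pose, the force and the opening at its end, in the units of the state.
- robot.observe(): the state, without advancing time (a new reading comes with each control period).
- robot.get_image(name): name is "scene" or "top" or "wrist"; returns (picture, depth): 400x640x3 uint8, blue, green, red; 400x640 float32, mm along the optical axis (not along the pixel's ray), 0 where there is no reading.
- robot.camera_info(name): a dict with "K" (3x3 intrinsics, pixels), "view" (4x4, takes a point from world to camera coordinates); the wrist camera has in their place "mount" (4x4, takes a point from camera to tool coordinates, whose origin is the TCP and whose axes are the tool frame's). Camera axes: x right, y down, z forward; pixel columns grow to the right and rows downward; lengths in mm; the calibration is good to about 2 mm. A picture is of the moment at which its call begins: read the wrist's pose just before it. camera_info takes no time and is no camera call.
- robot.job_done(): hands the job in, once; it reports no verdict.
The state is a dict: "time": time; "joints": joint angles; "joint_velocities": joint speeds; "joint_torque": joint torques, N m; "tool_pos": TCP position; "ee_rot": TCP orientation; "ft_force": force on the tool from outside, world axes, zero at the start; "wrist_torque": the same for the moment, N m; "grip_width": finger opening in mm.
Only numpy, scipy, OpenCV 4.12 (cv2) and the standard library are available. Lean on these libraries where they do the work, as an engineer would, in place of code of your own. Each camera call takes 0.05 s, during which the arm holds its last target. There are 200 camera calls.

### The job

On the stand that carries the white spectacle front, pull the sprung index plunger up by its black bar grip, twist it counter-clockwise seen from above and let it settle into its rest notch, so that it stays retracted when you let go. Leave the plunger of the stand with the brown front down as it is.

Things in the scene. Friction and masses are not known exactly. Their poses are not given: they have to be found in the camera images.
- white_grip (a point): Centre of the plunger's black bar grip (yellow line on top), 48 mm long, 14 thick, 25 tall: 11.5 mm above this point, 13.5 below. On the plunger's vertical axis, 115.5 mm above the table when down. x along the bar, y across it, z up. Below it: neck 16 mm wide, then a steel sleeve 34 mm wide, its top 88 mm above the table. When down the bar points at the form with the white front.
- white_lift (a joint): How far this plunger is pulled up, m: 0 = down (locked), end of travel 0.030. A spring pulls it down with 7 N, 11 N at full travel. Its cross pin sits in a slot of the sleeve and keeps it from turning until lifted 16 mm; lift 18 to 28 mm to turn it. In the rest notch it reads about 0.012.
- white_turn (a joint): Turn of this plunger and its bar, rad, counter-clockwise from above: 0 to 0.05 at the start (in the slot), stop at 1.5. The rest notch is a V 4 mm deep at 1.22 (70 degrees; red dots beside the sleeve); its slopes draw the pin in if let down from 0.9 to 1.5. It turns easily once lifted; let down below 0.2 it drops back into the slot.
- brown_lift (a joint): Lift of the other stand's plunger, m, 0 = down; it stays down. Each stand is fixed to the table: black base 190 x 120 mm, an aluminium bridge near one end with the plunger on it, and 108 mm farther a black form, on which a spectacle front 140 mm wide lies 66 mm above the table. The two are alike but for the front: white or dark brown.

How it is judged:
By the outcome, as a careful person would: the job done as asked, in the order asked, and still so for the second after the job is handed in, with the robot touching nothing.
It also fails if it takes over 34 s, if anything falls off the work surface, if the arm or the gripper's body presses on something with over 40 N, if the wrist force passes 120 N, or if a joint passes its speed limit or range.

## Working session

There is one attempt and no reset: what is moved stays moved. The work goes in short steps, Python scripts to look and compute and a tool call to move; the robot and the scene stay as the last step left them, time stands still between calls to the robot, and variables do not carry over. Pictures are saved under pics/ and viewed, about 8 in all and at most 12, crops included, and the job is handed in when it is done.

Besides the shell and the picture viewer there is one more tool, called after "Request:" in YAML: its name, and indented under it one key for each argument. play_rows: Moves the arm, as the interface text tells. Its arguments: {"type":"object","properties":{"moves":{"type":"array","items":{"type":"object","properties":{"dx":{"type":"number"},"dy":{"type":"number"},"dz":{"type":"number"},"yaw":{"type":"number"}}}},"hand":{"type":"number"}},"required":["moves"]}

```bash
mkdir -p pics
python3 - <<'E'
from workcell import robot
import cv2,numpy as np
s=robot.observe();print(s['time'],s['tool_pos'],s['ee_rot'],s['grip_width'])
for n in('scene','top'):
    p,d=robot.get_image(n);cv2.imwrite(f'pics/{n}0.png',p);np.save(f'pics/{n}0.npy',d);i=robot.camera_info(n);print(n,i)
print(robot.camera_info('wrist'))
E
```

```text
0.0 [253.4108988  570.91040267 230.69073813] [[-5.76835280e-04 -9.14005621e-01  4.05701111e-01]
 [-1.07164970e-03  4.05701511e-01  9.14004998e-01]
 [-9.99999259e-01  9.24608564e-05 -1.21351679e-03]] 85.72344292989868
scene {'K': array([[477.24303372,   0.        , 316.95417776],
       [  0.        , 477.24303372, 193.49141909],
       [  0.        ,   0.        ,   1.        ]]), 'view': array([[ 1.99038817e-01,  9.79849966e-01, -1.66611139e-02,
        -1.17299621e+02],
       [ 7.08346545e-01, -1.55594917e-01, -6.88502283e-01,
        -2.94181703e+02],
       [-6.77221323e-01,  1.25236838e-01, -7.25042767e-01,
         1.23223749e+03],
       [ 0.00000000e+00,  0.00000000e+00,  0.00000000e+00,
         1.00000000e+00]])}
top {'K': array([[386.52209161,   0.        , 319.72791058],
       [  0.        , 386.52209161, 194.37758262],
       [  0.        ,   0.        ,   1.        ]]), 'view': array([[ 1.95241271e-02, -9.99808498e-01,  1.33235335e-03,
        -4.41937153e+00],
       [-9.97392828e-01, -1.95695161e-02, -6.94591953e-02,
         5.37535335e+02],
       [ 6.94719673e-02,  2.72504764e-05, -9.97583904e-01,
         7.41961852e+02],
       [ 0.00000000e+00,  0.00000000e+00,  0.00000000e+00,
         1.00000000e+00]])}
{'K': array([[323.10003759,   0.        , 321.84910066],
       [  0.        , 323.10003759, 201.19882909],
       [  0.        ,   0.        ,   1.        ]]), 'mount': array([[-2.42061163e-03, -3.01148687e-01,  9.53574123e-01,
        -1.42419546e+02],
       [-1.29947499e-04, -9.53576814e-01, -3.01149867e-01,
         7.62793205e+01],
       [ 9.99997062e-01, -8.52881442e-04,  2.26910561e-03,
        -2.94585325e-01],
       [ 0.00000000e+00,  0.00000000e+00,  0.00000000e+00,
         1.00000000e+00]])}
```

View pics/top0.png

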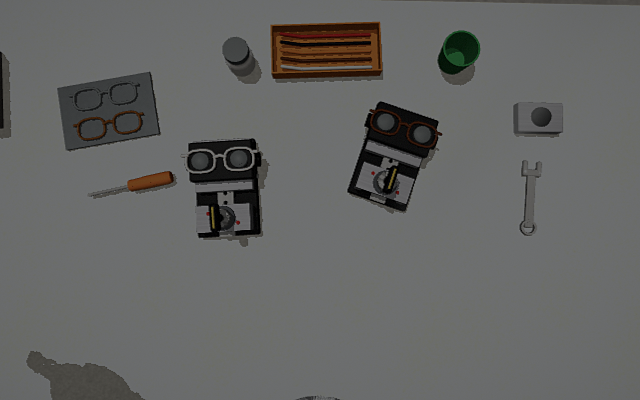

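View pics/scene0.png

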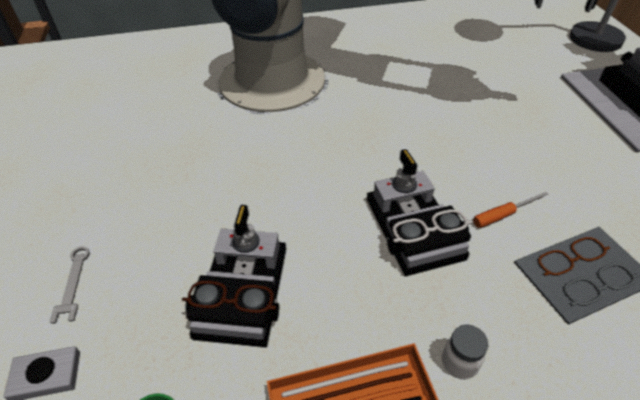

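The top view shows the white-front stand's grip line at about (213,217) and the brown one's at about (391,179). The scene view shows the white one at about (407,160).

```bash
cat > h.py <<'E'
import cv2,numpy as np
def cast(K,V,uv,z):
    R,t=V[:3,:3],V[:3,3];c=-R.T@t
    d=R.T@np.linalg.inv(K)@np.array([uv[0],uv[1],1.]);return c+d*(z-c[2])/d[2]
def yellow(p,box):
    x0,y0,x1,y1=box;h=cv2.cvtColor(p,cv2.COLOR_BGR2HSV)
    m=cv2.inRange(h,(20,90,60),(38,255,255));k=np.zeros_like(m);k[y0:y1,x0:x1]=m[y0:y1,x0:x1]
    n,l,st,c=cv2.connectedComponentsWithStats(k)
    if n<2:return None
    i=1+np.argmax(st[1:,4]);ys,xs=np.nonzero(l==i);pts=np.c_[xs,ys].astype(np.float32)
    return pts
def ends(pts):
    r=cv2.boxPoints(cv2.minAreaRect(pts));a=[np.linalg.norm(r[0]-r[1]),np.linalg.norm(r[1]-r[2])]
    return ((r[1]+r[2])/2,(r[3]+r[0])/2) if a[0]>a[1] else ((r[0]+r[1])/2,(r[2]+r[3])/2)
E
python3 - <<'E'
from workcell import robot
from h import *
for n,b in(('top',(195,195,240,240)),('scene',(390,140,425,180))):
    p=cv2.imread(f'pics/{n}0.png');i=robot.camera_info(n);pt=yellow(p,b)
    e=ends(pt);P=[cast(i['K'],i['view'],q,127) for q in e];d=P[1]-P[0]
    print(n,len(pt),e,P,(P[0]+P[1])/2,np.linalg.norm(d),np.arctan2(d[1],d[0]))
i=robot.camera_info('top')
p=cv2.imread('pics/top0.png')[120:260,160:300];cv2.imwrite('pics/c.png',cv2.resize(p,None,fx=4,fy=4,interpolation=2))
w=(cv2.inRange(cv2.imread('pics/top0.png'),(130,130,130),(255,255,255)))
for uv in((201,161),(239,158)):print(cast(i['K'],i['view'],uv,66))
E
```

```text
top 45 (array([211.63959, 206.95433], dtype=float32), array([213.14212, 227.98985], dtype=float32)) [array([505.19953213, 187.52124047, 127.        ]), array([470.00169463, 183.63076646, 127.        ])] [487.60061338 185.57600346 127.        ] 35.41219496815301 -3.0315078927628742
scene 46 (array([404.46152, 149.69232], dtype=float32), array([413.23074, 162.84616], dtype=float32)) [array([469.80058224, 184.58688015, 127.        ]), array([505.64814205, 188.24948479, 127.        ])] [487.72436215 186.41818247 127.        ] 36.03418122901129 0.10181834391579647
[591.97804653 227.5885785   66.        ]
[598.98447273 157.2981119   66.        ]
```

View pics/c.png

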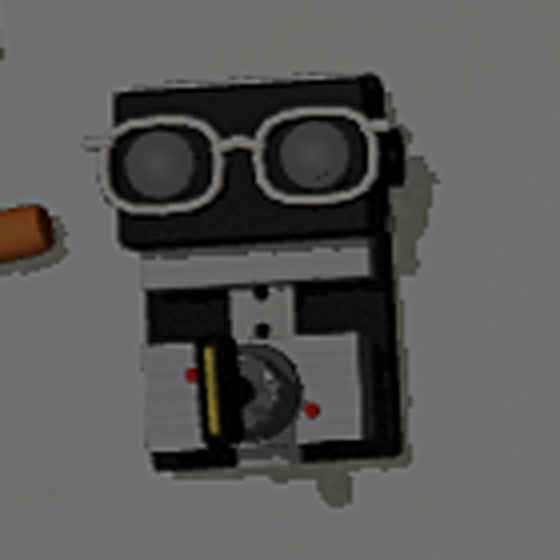

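The crop shows the bar's yellow line at about (210,390) of the crop. Both views put it at (487.7, 186, 127), which agrees with the 127 mm height. I'll go above it and look again with the wrist camera.

Request:
play_rows:
  hand: 0
  moves:
    - {"dx": 0.2, "dy": -2.645, "dz": -1.835}
    - {"dx": 0.2, "dy": -2.645, "dz": -1.835}
    - {"dx": 0.2, "dy": -2.645, "dz": -1.835}
    - {"dx": 0.2, "dy": -2.645, "dz": -1.835}
    - {"dx": 0.2, "dy": -2.645, "dz": -1.835}
    - {"dx": 0.2, "dy": -2.645, "dz": -1.835}
    - {"dx": 0.2, "dy": -2.645, "dz": -1.835}
    - {"dx": 0.2, "dy": -2.645, "dz": -1.835}
    - {"dx": 0.2, "dy": -2.645, "dz": -1.835}
    - {"dx": 0.2, "dy": -2.645, "dz": -1.835}
    - {"dx": 0.2, "dy": -2.645, "dz": -1.835}
    - {"dx": 0.2, "dy": -2.645, "dz": -1.835}
    - {"dx": 0.2, "dy": -2.645, "dz": -1.835}
    - {"dx": 0.2, "dy": -2.645, "dz": -1.835}
    - {"yaw": -0.1034}
    - {"yaw": -0.1034}
    - {"yaw": -0.1034}
    - {"yaw": -0.1034}
    - {"yaw": -0.1034}

```text
invalid input
```

```bash
cat >> h.py <<'E'
def wrist(robot,name):
    s=robot.observe();p,d=robot.get_image('wrist');cv2.imwrite(f'pics/{name}.png',p)
    i=robot.camera_info('wrist');T=np.eye(4);T[:3,:3]=s['ee_rot'];T[:3,3]=s['tool_pos']
    return s,p,d,i['K'],np.linalg.inv(T@i['mount'])
E
python3 - <<'E'
from workcell import robot
from h import *
s,p,d,K,V=wrist(robot,'w1')
print(s['time'],s['tool_pos'],s['ee_rot'],s['joints'],s['ft_force'])
pt=yellow(p,(0,0,640,400));e=ends(pt);P=[cast(K,V,q,127) for q in e];D=P[1]-P[0]
print(len(pt),e,P,(P[0]+P[1])/2,np.linalg.norm(D),np.arctan2(D[1],D[0]))
E
```

```text
0.1 [253.4451068  570.95219    230.76076592] [[-5.42644230e-04 -9.13974488e-01  4.05771290e-01]
 [-9.68021727e-04  4.05771640e-01  9.13973982e-01]
 [-9.99999384e-01  1.03167282e-04 -1.10493680e-03]] [ 1.05747428e+00  4.94127372e-01  1.34605497e+00 -2.76181755e-06
  1.30252005e+00 -9.54984273e-02] [ 0.85463697 -0.21126451 -0.16026033]
72 (array([634.5, 389. ], dtype=float32), array([634.5, 399. ], dtype=float32)) [array([555.77559857, 772.19952729, 127.        ]), array([568.93442389, 770.42351838, 127.        ])] [562.35501123 771.31152284 127.        ] 13.278135846222598 -0.13415644788696246
```

View pics/w1.png

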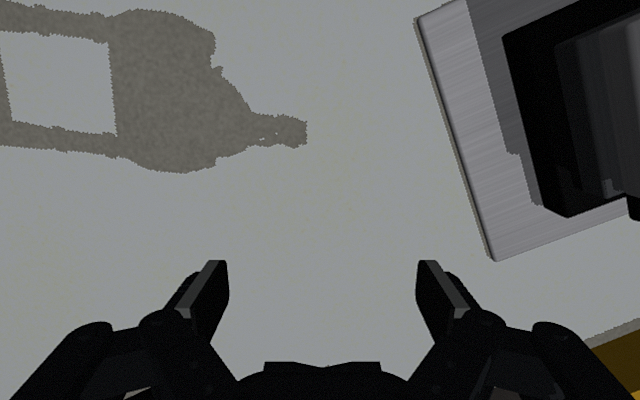

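The move was refused, so the wrist still sees only empty table. I'll retry with complete rows and rounder numbers.

Request:
play_rows:
  hand: 0
  moves:
    - {"dx": 0.2, "dy": -2.6, "dz": -1.8, "yaw": 0}
    - {"dx": 0.2, "dy": -2.6, "dz": -1.8, "yaw": 0}
    - {"dx": 0.2, "dy": -2.6, "dz": -1.8, "yaw": 0}
    - {"dx": 0.2, "dy": -2.6, "dz": -1.8, "yaw": 0}
    - {"dx": 0.2, "dy": -2.6, "dz": -1.8, "yaw": 0}
    - {"dx": 0.2, "dy": -2.6, "dz": -1.8, "yaw": 0}
    - {"dx": 0.2, "dy": -2.6, "dz": -1.8, "yaw": 0}
    - {"dx": 0.2, "dy": -2.6, "dz": -1.8, "yaw": 0}
    - {"dx": 0.2, "dy": -2.6, "dz": -1.8, "yaw": 0}
    - {"dx": 0.2, "dy": -2.6, "dz": -1.8, "yaw": 0}
    - {"dx": 0.2, "dy": -2.6, "dz": -1.8, "yaw": 0}
    - {"dx": 0.2, "dy": -2.6, "dz": -1.8, "yaw": 0}
    - {"dx": 0.2, "dy": -2.6, "dz": -1.8, "yaw": 0}
    - {"dx": 0.2, "dy": -3.2, "dz": -2.3, "yaw": 0}
    - {"dx": 0, "dy": 0, "dz": 0, "yaw": -0.1}
    - {"dx": 0, "dy": 0, "dz": 0, "yaw": -0.1}
    - {"dx": 0, "dy": 0, "dz": 0, "yaw": -0.1}
    - {"dx": 0, "dy": 0, "dz": 0, "yaw": -0.1}
    - {"dx": 0, "dy": 0, "dz": 0, "yaw": -0.1}

```text
time: 2.05
tool_pos: [487.4, 186.1, 203.1]
ee_rot: [[-0.0, -0.996, -0.086], [-0.0, -0.086, 0.996], [-1.0, 0.0, -0.0]]
ft_force: [-0.4, -0.5, 0.1]
grip_width: 85.4
```

Run:
```python
from workcell import robot
from h import *
s,p,d,K,V=wrist(robot,'w2')
print(s['time'],s['tool_pos'],s['joints'],s['ft_force'])
pt=yellow(p,(150,100,500,400));e=ends(pt);P=[cast(K,V,q,127) for q in e];D=P[1]-P[0]
print(len(pt),e,P,(P[0]+P[1])/2,np.linalg.norm(D),np.arctan2(D[1],D[0]))
```

```text
2.05 [487.37517552 186.13409811 203.14774833] [ 2.50333267e-01  3.81697721e-01  1.63449334e+00 -1.20112440e-05
  1.12575078e+00 -1.40668386e+00] [-0.38174176 -0.49518682  0.07945486]
254 (array([320.26215, 186.93718], dtype=float32), array([321.57135, 234.06749], dtype=float32)) [array([469.8442717, 183.2986532, 127.       ]), array([505.39183079, 187.27716322, 127.        ])] [487.61805124 185.28790821 127.        ] 35.76950515509259 0.11145693010070468
```

View pics/w2.png

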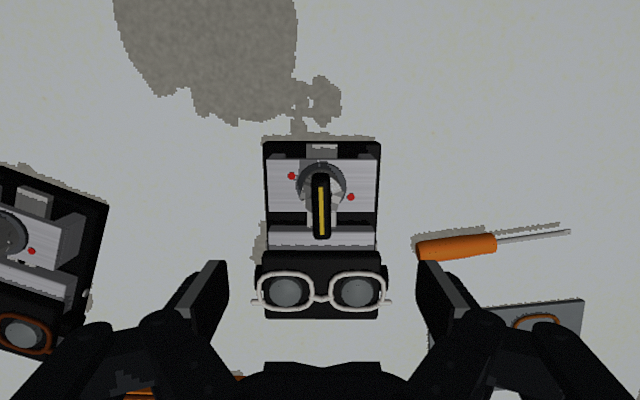

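The wrist view shows the bar clearly at about (321,205), pointing at the white front. All three cameras put it at (487.6, 185.5), angle about 0.11. I'll descend and grip.

Request:
play_rows:
  hand: 0
  moves:
    - {"dx": 1.3, "dy": 0, "dz": -0.06, "yaw": -0.02}
    - {"dx": 1.3, "dy": 0, "dz": 0, "yaw": 0}
    - {"dx": 1.3, "dy": 0, "dz": 0, "yaw": 0}
    - {"dx": 1.3, "dy": 0, "dz": 0, "yaw": 0}
    - {"dx": 1.3, "dy": 0, "dz": 0, "yaw": 0}
    - {"dx": 1.3, "dy": 0, "dz": 0, "yaw": 0}
    - {"dx": 1.3, "dy": 0, "dz": 0, "yaw": 0}
    - {"dx": 1.3, "dy": 0, "dz": 0, "yaw": 0}
    - {"dx": 0, "dy": 0, "dz": 0, "yaw": 0}

```text
time: 3.0
tool_pos: [486.7, 185.4, 98.0]
ee_rot: [[-0.003, -0.995, -0.1], [-0.001, -0.1, 0.995], [-1.0, 0.003, -0.0]]
ft_force: [0.3, -0.3, 0.9]
grip_width: 85.2
```

Request:
play_rows:
  hand: 255
  moves:
    - {"dx": 0, "dy": 0, "dz": 0, "yaw": 0}
    - {"dx": 0, "dy": 0, "dz": 0, "yaw": 0}
    - {"dx": 0, "dy": 0, "dz": 0, "yaw": 0}
    - {"dx": 0, "dy": 0, "dz": 0, "yaw": 0}
    - {"dx": 0, "dy": 0, "dz": 0, "yaw": 0}
    - {"dx": 0, "dy": 0, "dz": 0, "yaw": 0}
    - {"dx": 0, "dy": 0, "dz": 0, "yaw": 0}
    - {"dx": 0, "dy": 0, "dz": 0, "yaw": 0}
    - {"dx": 0, "dy": 0, "dz": 0, "yaw": 0}
    - {"dx": 0, "dy": 0, "dz": 0, "yaw": 0}

```text
time: 4.0
tool_pos: [487.7, 185.6, 99.7]
ee_rot: [[0.001, -0.995, -0.102], [0.0, -0.102, 0.995], [-1.0, -0.001, -0.0]]
ft_force: [0.3, -0.8, 6.3]
grip_width: 12.9
```

Request:
play_rows:
  moves:
    - {"dx": -0.4, "dy": 0, "dz": 0, "yaw": 0}
    - {"dx": -0.4, "dy": 0, "dz": 0, "yaw": 0}
    - {"dx": -0.4, "dy": 0, "dz": 0, "yaw": 0}
    - {"dx": -0.4, "dy": 0, "dz": 0, "yaw": 0}
    - {"dx": -0.4, "dy": 0, "dz": 0, "yaw": 0}
    - {"dx": -0.4, "dy": 0, "dz": 0, "yaw": 0}
    - {"dx": 0, "dy": 0, "dz": 0, "yaw": 0}
    - {"dx": 0, "dy": 0, "dz": 0, "yaw": 0}

```text
time: 4.8
tool_pos: [487.5, 185.6, 123.3]
ee_rot: [[0.0, -0.995, -0.102], [-0.0, -0.102, 0.995], [-1.0, -0.0, -0.0]]
ft_force: [2.4, -0.8, -9.4]
grip_width: 12.8
```

Run:
```python
from workcell import robot
from h import *
s,p,d,K,V=wrist(robot,'w3');print(s['time'],s['tool_pos'],s['ft_force'],s['wrist_torque'],s['grip_width'])
p2,_=robot.get_image('scene')
a=p[100:400,120:520];b=cv2.resize(p2[110:260,340:490],(300,300),interpolation=2)
cv2.imwrite('pics/m3.png',np.hstack([a,b]))
```

```text
4.8 [487.53320683 185.59543401 123.29738203] [ 2.42918772 -0.77398853 -9.41714278] [-0.13104896 -0.61155889  0.01632558] 12.790318031701705
```

View pics/m3.png

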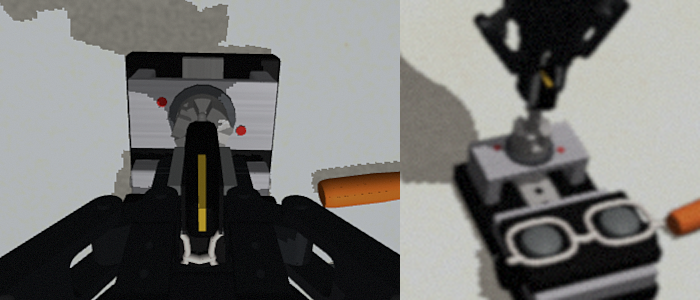

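The picture shows the bar held between the pads and lifted clear, and the force of -9.4 N matches the spring. Next is the turn counter-clockwise.

Request:
play_rows:
  moves:
    - {"dx": 0, "dy": 0, "dz": 0, "yaw": -0.08}
    - {"dx": 0, "dy": 0, "dz": 0, "yaw": -0.08}
    - {"dx": 0, "dy": 0, "dz": 0, "yaw": -0.08}
    - {"dx": 0, "dy": 0, "dz": 0, "yaw": -0.08}

```text
time: 5.3
tool_pos: [487.5, 185.8, 123.1]
ee_rot: [[-0.0, -0.911, -0.413], [0.0, -0.413, 0.911], [-1.0, 0.0, 0.0]]
ft_force: [3.5, 1.0, -10.1]
grip_width: 13.1
```

Turning freely: no side load and the grip is unchanged. Continue to about 1.2.

Request:
play_rows:
  moves:
    - {"dx": 0, "dy": 0, "dz": 0, "yaw": -0.08}
    - {"dx": 0, "dy": 0, "dz": 0, "yaw": -0.08}
    - {"dx": 0, "dy": 0, "dz": 0, "yaw": -0.08}
    - {"dx": 0, "dy": 0, "dz": 0, "yaw": -0.08}
    - {"dx": 0, "dy": 0, "dz": 0, "yaw": -0.08}
    - {"dx": 0, "dy": 0, "dz": 0, "yaw": -0.08}
    - {"dx": 0, "dy": 0, "dz": 0, "yaw": -0.08}
    - {"dx": 0, "dy": 0, "dz": 0, "yaw": -0.08}
    - {"dx": 0, "dy": 0, "dz": 0, "yaw": -0.08}
    - {"dx": 0, "dy": 0, "dz": 0, "yaw": -0.08}
    - {"dx": 0, "dy": 0, "dz": 0, "yaw": -0.08}
    - {"dx": 0, "dy": 0, "dz": 0, "yaw": 0}
    - {"dx": 0, "dy": 0, "dz": 0, "yaw": 0}

```text
time: 6.6
tool_pos: [487.0, 186.1, 123.0]
ee_rot: [[-0.001, -0.265, -0.964], [0.001, -0.964, 0.265], [-1.0, -0.0, 0.001]]
ft_force: [-0.4, 6.4, -9.9]
grip_width: 12.8
```

Run:
```python
from workcell import robot
from h import *
s,p,d,K,V=wrist(robot,'w4');print(s['time'],s['tool_pos'],s['ft_force'],s['wrist_torque'],s['grip_width'],s['joints'])
z=s['ee_rot'][:,2];print(np.arctan2(z[1],z[0])-np.pi/2)
p2,_=robot.get_image('scene')
a=p[100:400,120:520];b=cv2.resize(p2[110:260,340:490],(300,300),interpolation=2)
cv2.imwrite('pics/m4.png',np.hstack([a,b]))
```

```text
6.6 [486.96277311 186.09069829 122.98291715] [-0.41164095  6.36232139 -9.85136856] [ 1.07207027  0.00396953 -0.02180231] 12.785968370648426 [ 2.49831869e-01  4.90487786e-01  1.72295104e+00  1.17694044e-03
  9.29142796e-01 -2.62393856e+00]
1.30226943401349
```

View pics/m4.png

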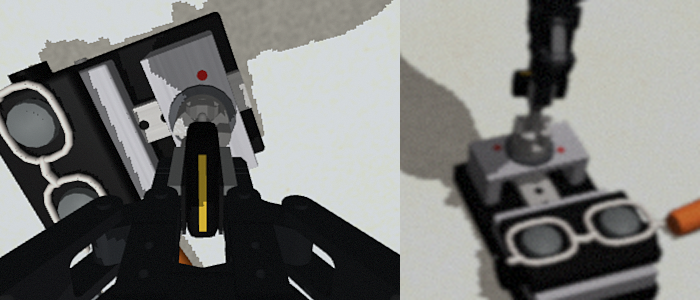

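The bar turned with the jaws and now lies across the stand, beside the red dots. Next is lowering into the notch.

Request:
play_rows:
  moves:
    - {"dx": 0.2, "dy": 0, "dz": 0, "yaw": 0}
    - {"dx": 0.2, "dy": 0, "dz": 0, "yaw": 0}
    - {"dx": 0.2, "dy": 0, "dz": 0, "yaw": 0}
    - {"dx": 0.2, "dy": 0, "dz": 0, "yaw": 0}
    - {"dx": 0.2, "dy": 0, "dz": 0, "yaw": 0}
    - {"dx": 0.1, "dy": 0, "dz": 0, "yaw": 0}
    - {"dx": 0, "dy": 0, "dz": 0, "yaw": 0}
    - {"dx": 0, "dy": 0, "dz": 0, "yaw": 0}

```text
time: 7.5
tool_pos: [487.0, 186.1, 112.0]
ee_rot: [[-0.001, -0.266, -0.964], [0.001, -0.964, 0.266], [-1.0, -0.0, 0.001]]
ft_force: [-0.6, 5.4, -8.4]
grip_width: 12.9
```

Request:
play_rows:
  moves:
    - {"dx": 0.1, "dy": 0, "dz": 0, "yaw": 0}
    - {"dx": 0.05, "dy": 0, "dz": 0, "yaw": 0}
    - {"dx": 0, "dy": 0, "dz": 0, "yaw": 0}
    - {"dx": 0, "dy": 0, "dz": 0, "yaw": 0}

```text
time: 7.9
tool_pos: [487.0, 186.1, 111.1]
ee_rot: [[-0.001, -0.265, -0.964], [0.001, -0.964, 0.265], [-1.0, -0.001, 0.001]]
ft_force: [-3.8, 4.4, 2.6]
grip_width: 12.9
```

The force has gone from -8.4 to +2.6 N, so the pin is seated in the notch. Releasing, then moving straight up.

Request:
play_rows:
  hand: 100
  moves:
    - {"dx": 0, "dy": 0, "dz": 0, "yaw": 0}
    - {"dx": 0, "dy": 0, "dz": 0, "yaw": 0}
    - {"dx": 0, "dy": 0, "dz": 0, "yaw": 0}
    - {"dx": 0, "dy": 0, "dz": 0, "yaw": 0}
    - {"dx": 0, "dy": 0, "dz": 0, "yaw": 0}
    - {"dx": 0, "dy": 0, "dz": 0, "yaw": 0}
    - {"dx": 0, "dy": 0, "dz": 0, "yaw": 0}
    - {"dx": 0, "dy": 0, "dz": 0, "yaw": 0}
    - {"dx": -0.5, "dy": 0, "dz": 0, "yaw": 0}
    - {"dx": -1, "dy": 0, "dz": 0, "yaw": 0}
    - {"dx": -1.5, "dy": 0, "dz": 0, "yaw": 0}
    - {"dx": -1.5, "dy": 0, "dz": 0, "yaw": 0}
    - {"dx": -1.5, "dy": 0, "dz": 0, "yaw": 0}
    - {"dx": -1.5, "dy": 0, "dz": 0, "yaw": 0}
    - {"dx": -1.5, "dy": 0, "dz": 0, "yaw": 0}
    - {"dx": 0, "dy": 0, "dz": 0, "yaw": 0}
    - {"dx": 0, "dy": 0, "dz": 0, "yaw": 0}

```text
time: 9.6
tool_pos: [487.6, 185.6, 201.2]
ee_rot: [[0.001, -0.265, -0.964], [0.0, -0.964, 0.265], [-1.0, -0.0, -0.001]]
ft_force: [0.6, -0.3, -0.9]
grip_width: 52.2
```

Run:
```python
from workcell import robot
from h import *
s,p,d,K,V=wrist(robot,'w5');print(s['time'],s['tool_pos'],s['ft_force'],s['grip_width'])
pt=yellow(p,(150,100,500,400));e=ends(pt)
for z in(127,139):
    P=[cast(K,V,q,z) for q in e];D=P[1]-P[0];print(z,(P[0]+P[1])/2,np.linalg.norm(D),np.arctan2(D[1],D[0]))
i,j=pt[:,::-1].astype(int).T;print('depth',np.median(d[i,j]))
u=pt.mean(0);dep=np.median(d[i,j]);c=np.linalg.inv(K)@[u[0],u[1],1]*dep
print('yellow 3D from depth',np.linalg.inv(V)@np.r_[c,1])
p2,_=robot.get_image('scene')
a=p[100:400,120:520];b=cv2.resize(p2[110:260,340:490],(300,300),interpolation=2)
cv2.imwrite('pics/m5.png',np.hstack([a,b]))
```

```text
9.6 [487.62571531 185.64745979 201.2261151 ] [ 0.5572247  -0.25259395 -0.91638488] 52.17686886924276
127 [488.40286084 189.47957539 127.        ] 38.17691992114584 1.3036860822518315
139 [487.26345547 185.09351367 139.        ] 36.061952630679976 1.303686082251832
depth 218.40326
yellow 3D from depth [487.45575986 184.54810009 138.87425315   1.        ]
```

View pics/m5.png

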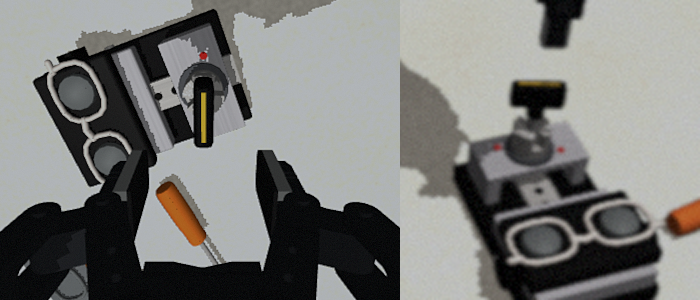

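The picture shows the bar free of the fingers and still raised. Its top is at 138.9 mm, which is a lift of 11.9 mm, and it has turned about 1.2 rad from the start. That matches the rest notch, so I'm handing in.

```bash
python3 -c "
from workcell import robot
print(robot.job_done(),robot.observe()['time'])"
```

```text
the job is handed in; nothing more can be done
the job is handed in; nothing more can be done
```

The plunger on the white-front stand is pulled up, turned counter-clockwise and resting in its notch, and it stayed up after I let go. I gripped its bar, lifted it about 24 mm, turned it about 1.2 rad, lowered it until it seated, then released it and moved the gripper clear.

- **Seating:** as I lowered it, the vertical force went from -8.4 N (spring pulling) to +2.6 N (supported by the notch).
- **Lift after release:** the bar's top measured 138.9 mm above the table, a lift of about 11.9 mm. The rest notch should read about 12 mm.
- **Turn after release:** the bar's direction is 1.30 rad, against about 0.10–0.11 rad at the start, so it turned about 1.2 rad. The notch is at 1.22.
- **Gripper:** it was clear of the bar, with about 1 N residual reading on the wrist. The last reading was at 9.6 s, with one more camera call before handing in.
- **Brown-front stand:** I never went near it, but I did not measure its plunger again at the end.

No check disagreed. The first move call was refused as invalid and moved nothing; I resent it with complete rows.

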